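Empty the catch tray, then hold the tension arm wound to its stop

ROBOT

A 6-joint arm with a two-finger parallel gripper is mounted at the origin on the work surface. World frame = base frame: x ahead of the robot, y to its left, z up, the work surface at z = 0. Lengths are in m, angles in rad, forces in N, time in s.
With the tool pointing down it reaches from about 0.325 to 0.875 m from the base axis. Payload 4.4 kg.
Tool frame: the origin (TCP) lies at the very end of the fingers, on their centre line; the grasp point (between the pads) lies 19 mm behind it; z points along the fingers, y is the line along which they close (so a half turn about z gives the same grasp; the last joint's range is limited). The gripper opens to 85 mm and grips with 20 to 120 N. Pads are 22 mm wide; open, the fingers measure 114 mm over their backs; the gripper's body (76 mm by 85 mm) begins 54 mm behind the grasp point. The pads swing forward as they close: fully open they stand 13 mm farther back than shut.
Start: joints at [1.105, 0.207, 1.542, -0, 1.393, -0.15], TCP at [0.178, 0.547, 0.231] pointing down, gripper open.
Joint ranges: [-2.73, 2.73], [-0.86, 2.22], [0.23, 2.46], [-1.11, 4.25], [0.08, 2.63], [-2.82, 2.82]. Speed limits (rad/s): [2.79, 2.79, 3.14, 3.14, 3.14, 3.14].

INTERFACE

Orientations are given as a unit quaternion [w, x, y, z].
In Python, from workcell import arm gives the robot as it stands.
- The arm moves only by the tool carry_out, never from a script. Its argument "series" is a list of rows, each a list of 2 entries, a list of its own where there are three numbers: the shift along the tool's x, y, z in m, then the turn, a rotation vector about the tool's x, y, z in degrees. In form: [[[x, y, z], [wx, wy, wz]], ...]. A call has 1 to 5 rows; each row is the pose to reach, as a shift and turn from the pose commanded when the call began, along the tool's axes at that moment; what a row does not reach only later rows make up. A row lasts 1/12 s, in which the tool goes at most 41.7 mm and 7.16 degrees, less where a joint would pass 70% of its speed; a pose out of reach is approached as far as the arm can. A call with a gripper value outside its range is refused whole. "jaw" is the opening, from 0 (shut) to 1 (fully open), set as the call begins (left out, the last holds). The fingers move at their own pace and stop on an object; "newtons" is the grip in N (left out, the last holds). Time passes only in rows, so rows that repeat a pose let the fingers close. It gives the time, the measured TCP pose, the force, the opening and the grip force at its end, in the units of the state.
- arm.read_state(): the state, without advancing time (a new reading comes with each control period).
- arm.grab_frame(name): name is "scene" or "top" or "wrist"; returns the picture (420x560x3 uint8, red, green, blue); there is no depth.
- arm.camera_info(name): a dict with "fx", "fy", "cx", "cy" (pixels), "k1" (the pictures are not rectified: a ray, as slopes to the right and down, at radius r is drawn at 1 + k1 r^2 times it, then the intrinsics apply), "world_from_camera" (4x4, takes a point from camera to world coordinates); the wrist camera has in their place "T_tool_cam" (4x4, takes a point from camera to tool coordinates, whose origin is the TCP and whose axes are the flange's). Camera axes: x right, y up, looking along -z (the intrinsics and any distortion apply to the point x, -y, -z); pixel columns grow to the right and rows downward; lengths in m; the calibration is good to about 2 mm. A picture is of the moment at which its call begins: read the wrist's pose just before it. camera_info takes no time and is no camera call.
- arm.job_done(): hands the job in; it is judged then, once.
The state is a dict: "t": time; "qpos": joint angles; "joint_vel": joint speeds; "effort": joint torques, N m; "tcp_pos": TCP position; "tool_rot": TCP orientation; "wrist_force": force on the tool from outside, world axes, zero at the start; "wrist_torque": the same for the moment, N m; "grip_width": opening from 0.0 (shut) to 1.0 (fully open); "finger_force": force on a finger pad.
Only numpy, scipy, OpenCV 4.12 (cv2) and the standard library are available. Lean on these libraries where they do the work, as an engineer would, in place of code of your own. Each camera call takes 0.05 s, during which the arm holds its last target. There are 200 camera calls.

TASK

The little packing machine is due for a new film reel: first take the two finished cartons out of its catch tray and stand both upright on the floor of the cardboard tote, and let go of them. Then take the machine's spring tension arm by its orange roller, swing it forward until it rests on its red stop, and keep holding it there with the fingers: finish while still holding it, because it springs back if released. Leave the bowl, the cup and the black ring where they are.

Things in the scene. Friction and masses are not known exactly. Their poses are not given: they have to be found in the camera images.
- machine: Fixed packing machine: brown wooden box with green edge trims, 200 mm (its x) by 240 mm (its y) by 100 mm high. Origin: centre of its underside, on the table; its front with two lamps faces -x. Catch tray on its +y side, tension arm on its top; nothing on top but the arm's roller rises above 140 mm from the table.
- tray (a point): Centre of the floor of the fixed aluminium catch tray on the machine's +y side. Tray outside 140 mm (x) by 210 mm (y), walls 28 mm high and 4 mm thick; floor 4 mm above the table. Axes as the machine's.
- pivot (a point): Point on the tension arm's upright hinge axis, at the machine's top, 100 mm above the table; 110 mm from the axis of the grip roller. Axes as the machine's.
- red_stop (a point): Top centre of the red stop pin (10 mm thick, 124 mm above the table) on which the wound arm's side comes to rest, about 62 mm from the hinge axis. Axes as the machine's.
- tension_arm (a joint): Aluminium arm on the machine's top, 18 mm wide, its top 118 mm above the table. Angle in rad, counter-clockwise from above. 0: at rest, pointing along the machine's +y; 1.1: swung forward (towards the machine's -x) onto the red stop, its limit. A spring always pulls it back to 0: about 2.2 N at the roller at rest, 5.7 N at the stop.
- grip_roller: Orange upright roller at the free end of the tension arm, the part to take hold of: 18 mm diameter, 52 mm high, turning freely about its own upright axis. Origin: on its axis at its lower end, 119 mm above the table; top at 171 mm. Its yaw means nothing.
- carton_1: White sealed carton with a blue band, 36 mm (its x) by 56 mm (its y) by 75 mm high, 55 to 115 g, standing in the catch tray. Origin: centre of its underside; z up.
- carton_2: Second carton, the same as carton_1.
- tote: Fixed open cardboard tote, outside 170 mm (its x) by 250 mm (its y) by 60 mm high, walls and floor 5 mm thick. Origin: centre of its underside, on the table.
- bowl: Bystander: blue plastic bowl, 96 mm across, 40 mm high. Origin: centre of its underside.
- cup: Bystander: black plastic cup, 76 mm across, 85 mm high. Origin: centre of its underside.
- ring: Bystander: black rubber ring lying flat, 64 mm across, 8 mm high. Origin: centre of its underside.
Things that resemble listed ones, but are neither listed nor needed, are in the scene too. What is shaped like the carton_2 but pink or turquoise is not meant.

How it is judged:
By the outcome, as a careful person would: the job done as asked, in the order asked, and still so for the second after the job is handed in, while the arm keeps its last pose, push and grip.
It also fails if it takes over 67 s, if anything falls off the work surface, if the arm or the gripper's body presses on something with over 40 N, if the wrist force passes 120 N, or if a joint passes its speed limit or range.

## Working session

There is one attempt and no reset: what is moved stays moved. The work goes in short steps, Python scripts to look and compute and a tool call to move; the robot and the scene stay as the last step left them, time stands still between calls to the robot, and variables do not carry over. Pictures are saved under pics/ and viewed, at most 10 in all, crops included, and the job is handed in when it is done.

Besides the shell and the picture viewer there is one more tool, called after "Request:" as a command line: name --argument value ..., lists and objects as JSON in quotes. carry_out: Moves the arm, as the interface text tells. Its arguments: {"type":"object","properties":{"series":{"type":"array","items":{"type":"array"}},"jaw":{"type":"number"},"newtons":{"type":"number"}},"required":["series"]}

```bash
mkdir -p pics; python3 - <<'E'
from workcell import arm
import cv2,numpy as np
np.set_printoptions(precision=4,suppress=True)
s=arm.read_state();print(s)
for n in ("scene","top","wrist"):
    print(n,arm.camera_info(n))
a=arm.grab_frame("scene");b=arm.grab_frame("top")
cv2.imwrite("pics/scene.png",a[...,::-1]);cv2.imwrite("pics/top.png",b[...,::-1])
E
```

```text
{'t': 0.0, 'qpos': array([ 1.1055,  0.2074,  1.543 , -0.    ,  1.3935, -0.1505]), 'joint_vel': array([ 0.0001, -0.0004,  0.0003,  0.0011, -0.0004, -0.0011]), 'effort': array([  0.001 , -38.3044, -29.1595,  -0.0001,   0.0106,   0.    ]), 'tcp_pos': array([0.1777, 0.5461, 0.2301]), 'tool_rot': array([-0.0003,  0.1568,  0.9876, -0.0011]), 'wrist_force': array([ 0.5832, -0.6541, -0.3119]), 'wrist_torque': array([ 0.0229, -0.0054, -0.052 ]), 'finger_force': 0.0, 'grip_width': 1.0018814771448212}
scene {'fx': 442.92886433492674, 'fy': 442.92886433492674, 'cx': 281.85481142633495, 'cy': 203.90931813955638, 'k1': -0.06888817126186265, 'world_from_camera': array([[ 0.8072, -0.517 ,  0.2848,  0.896 ],
       [ 0.5902,  0.7027, -0.3974, -0.3414],
       [ 0.0053,  0.4889,  0.8723,  0.8941],
       [ 0.    ,  0.    ,  0.    ,  1.    ]])}
top {'fx': 387.6485724241585, 'fy': 387.6485724241585, 'cx': 276.4823820164832, 'cy': 215.1299979645121, 'k1': -0.024312301774821996, 'world_from_camera': array([[-0.0232,  0.9828, -0.1832,  0.4355],
       [-0.9997, -0.0235,  0.0004,  0.0004],
       [-0.0039,  0.1831,  0.9831,  1.1103],
       [ 0.    ,  0.    ,  0.    ,  1.    ]])}
wrist {'fx': 305.7620719168697, 'fy': 305.7620719168697, 'cx': 283.4903227446754, 'cy': 210.56189760233258, 'k1': -0.07004157598438807, 'T_tool_cam': array([[ 0.0009,  0.9475,  0.3199,  0.0821],
       [ 1.    , -0.001 ,  0.0002,  0.0005],
       [ 0.0006,  0.3199, -0.9475, -0.144 ],
       [ 0.    ,  0.    ,  0.    ,  1.    ]])}
```

View pics/scene.png

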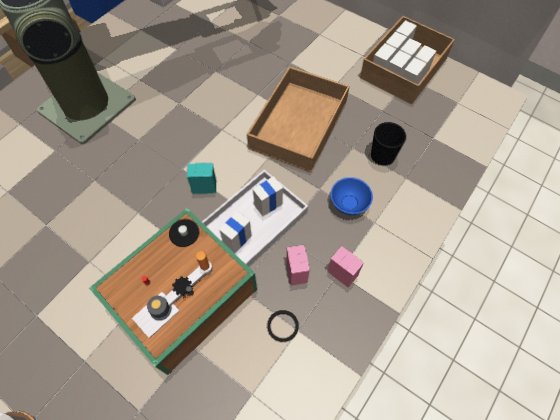

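View pics/top.png

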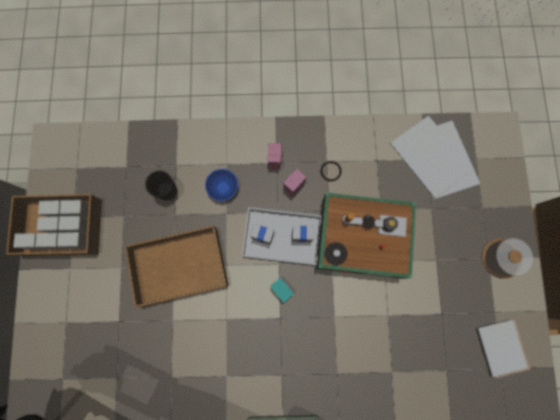

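The two banded cartons stand in the tray: scene (235,232) and (267,197), top (302,233) and (262,234). Lookalikes are pink boxes at scene (297,263) and (345,266), a turquoise box at (201,177), and a carton-filled tote at (408,58). The empty tote is at scene (298,117), top (178,267). The orange roller is at scene (202,260), top (348,217), and the red stop is at scene (145,280). I'll check these in enlarged crops.

```bash
python3 - <<'E'
import cv2
a=cv2.imread("pics/scene.png");b=cv2.imread("pics/top.png")
cv2.imwrite("pics/c1.png",cv2.resize(a[165:315,110:310],None,fx=4,fy=4,interpolation=cv2.INTER_CUBIC))
cv2.imwrite("pics/c2.png",cv2.resize(b[180:300,235:435],None,fx=4,fy=4,interpolation=cv2.INTER_CUBIC))
E
```

```text
(no output)
```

View pics/c1.png

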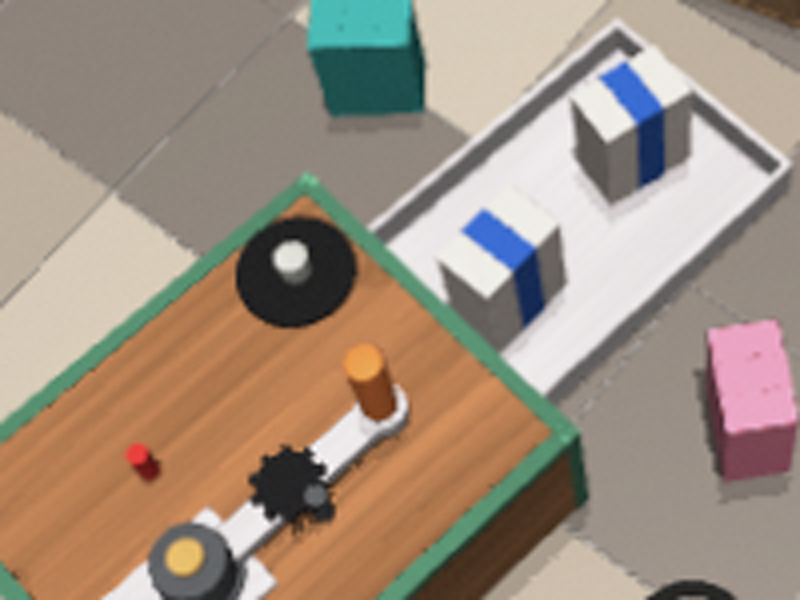

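View pics/c2.png

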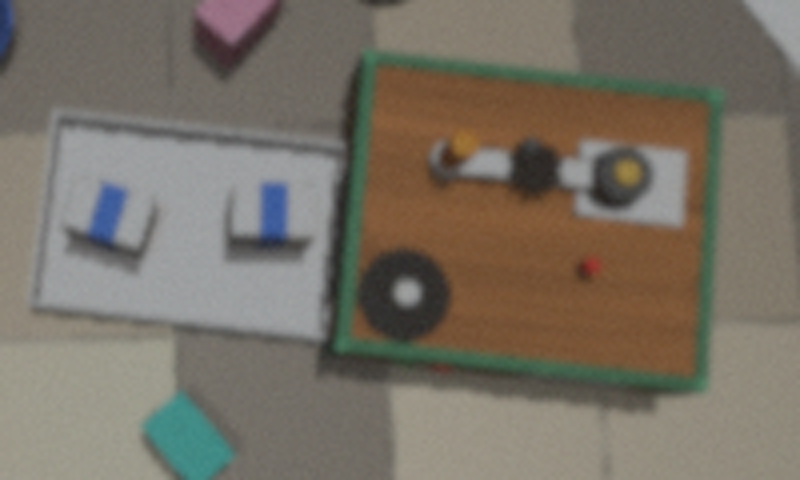

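The crops confirm both cartons: white with a blue band, each with its long side roughly along the tray, at c1 (500,244) and (633,93), c2 (274,212) and (108,213). The roller top is at c1 (365,360), c2 (465,144), and the red stop is at c1 (138,455), c2 (592,266). Next I triangulate.

```bash
cat > h.py <<'E'
from workcell import arm
import cv2,numpy as np
from scipy.spatial.transform import Rotation as R
np.set_printoptions(precision=4,suppress=True)
def ray(n,px,T=None):
    c=arm.camera_info(n); K=np.array([[c['fx'],0,c['cx']],[0,c['fy'],c['cy']],[0,0,1]])
    u=cv2.undistortPoints(np.array([[px]],float),K,np.array([c['k1'],0,0,0]))[0,0]
    if T is None: T=c['world_from_camera']
    d=T[:3,:3]@[u[0],-u[1],-1]
    return T[:3,3],d/np.linalg.norm(d)
def tri(*rs):
    A=sum(np.eye(3)-np.outer(d,d) for o,d in rs); b=sum((np.eye(3)-np.outer(d,d))@o for o,d in rs)
    p=np.linalg.solve(A,b); return p,max(np.linalg.norm((np.eye(3)-np.outer(d,d))@(p-o)) for o,d in rs)
def atz(r,z): o,d=r; return o+d*(z-o[2])/d[2]
def wristT(s):
    T=np.eye(4);q=s['tool_rot'];T[:3,:3]=R.from_quat(np.r_[q[1:],q[0]]).as_matrix();T[:3,3]=s['tcp_pos']
    return T@arm.camera_info("wrist")['T_tool_cam']
S=lambda x,y:ray("scene",(x/4+110-.375,y/4+165-.375))
P=lambda x,y:ray("top",(x/4+235-.375,y/4+180-.375))
E
python3 - <<'E'
from h import *
for n,a,b in [("A",(500,244),(274,212)),("B",(633,93),(108,213)),("roller",(365,360),(465,144)),("knob",(185,557),(628,173)),("red",(138,455),(592,266)),("disc",(290,255),(408,292))]:
    print(n,*tri(S(*a),P(*b)))
for n,a,b in [("A band",(477,220),(525,267)),("B band",(617,70),(650,115))]:
    p,q=[atz(S(*x),.079)for x in(a,b)];print(n,p,q,np.degrees(np.arctan2(*(q-p)[1::-1])))
for n,a,b in [("A",(274,183),(274,242)),("B",(116,185),(100,242))]:
    p,q=[atz(P(*x),.079)for x in(b,a) if 1];print(n,p,q,np.degrees(np.arctan2(*(q-p)[1::-1])))
print("machine top corners",*[atz(P(*x),.1) for x in((370,57),(718,95),(700,385),(342,347))])
print("tray rim",*[atz(P(*x),.028) for x in((52,112),(34,308),(325,340),(340,148))])
for a,b in [((248,135),(228,289)),((292,69),(140,306)),((349,85),(128,244)),((313,160),(219,229))]:
    print("tote",atz(ray("top",b),.06),atz(ray("scene",a),.06),*tri(ray("top",b),ray("scene",a)))
E
```

```text
A [ 0.5797 -0.0692  0.0758] 0.0017359323176980679
B [0.5813 0.0423 0.0792] 0.0018235324955328156
roller [ 0.6054 -0.1813  0.1735] 0.0017692901421734247
knob [ 0.59   -0.2906  0.14  ] 0.0013711374326670538
red [ 0.533  -0.2677  0.1244] 0.0013403330762581192
disc [ 0.5195 -0.1498  0.1226] 0.0013373279994920038
A band [ 0.5636 -0.0652  0.079 ] [ 0.6005 -0.0715  0.079 ] -9.692079387401147
B band [0.5665 0.0504 0.079 ] [0.5979 0.0383 0.079 ] -21.07733629175353
A [ 0.558  -0.0697  0.079 ] [ 0.5979 -0.0711  0.079 ] -2.0432252118168948
B [0.5607 0.0466 0.079 ] [0.599  0.0353 0.079 ] -16.518238314143648
machine top corners [ 0.6784 -0.137   0.1   ] [ 0.6468 -0.3683  0.1   ] [ 0.456  -0.3399  0.1   ] [ 0.4861 -0.1098  0.1   ]
tray rim [0.6609 0.0817 0.028 ] [0.5218 0.0956 0.028 ] [ 0.4949 -0.1061  0.028 ] [ 0.6299 -0.1223  0.028 ]
tote [0.434  0.1338 0.06  ] [0.4486 0.142  0.06  ] [0.439  0.1411 0.0507] 0.007822230857305946
tote [0.3945 0.368  0.06  ] [0.4056 0.3819 0.06  ] [0.4001 0.3753 0.0586] 0.008651437547139174
tote [0.5607 0.4074 0.06  ] [0.5561 0.4226 0.06  ] [0.5611 0.4037 0.077 ] 0.0035222201925029033
tote [0.5963 0.1584 0.06  ] [0.6131 0.1738 0.06  ] [0.6048 0.1673 0.0553] 0.01112507388358478
```

```bash
cat >> h.py <<'E'
def legs(*wps):
    """world waypoints (x,y,z,angle of tool x, deg); prints shift/turn of each call, tool axes"""
    s=arm.read_state();q=s['tool_rot'];M=R.from_quat(np.r_[q[1:],q[0]]).as_matrix()
    c=np.r_[s['tcp_pos'],np.degrees(np.arctan2(M[1,0],M[0,0]))];print("t",round(s['t'],2),"now",c,"zaxis",M[:,2],"q",s['qpos'])
    for w in wps:
        d=np.array(w,float)-c;d[3]=(d[3]+180)%360-180
        n=int(np.ceil(max(np.linalg.norm(d[:3])/.2,abs(d[3])/35,1)))
        for i in range(n):
            a=np.radians(c[3]);x=np.array([np.cos(a),np.sin(a)]);y=np.array([np.sin(a),-np.cos(a)])
            e=d/n;print(np.round([e[:2]@x,e[:2]@y,-e[2]],3).tolist(),round(-e[3],1),"rows",int(np.ceil(max(np.linalg.norm(e[:3])/.0417,abs(e[3])/7.16))));c=c+e
E
python3 -c "
from h import *
legs((.50,.24,.23,110),(.577,-.013,.23,82))"
```

```text
t 0.1 now [  0.1777   0.5461   0.2302 161.9634] zaxis [-0.0009 -0.0019 -1.    ] q [ 1.1055  0.2074  1.5428  0.      1.3935 -0.1505]
[-0.134, -0.064, 0.0] 17.3 rows 4
[-0.147, -0.021, 0.0] 17.3 rows 4
[-0.146, 0.024, 0.0] 17.3 rows 4
[-0.132, -0.007, 0.0] 14.0 rows 4
[-0.13, 0.025, 0.0] 14.0 rows 4
```

Request:
carry_out --series '[[[-0.134, -0.064, 0], [0, 0, 17.3]], [[-0.134, -0.064, 0], [0, 0, 17.3]], [[-0.134, -0.064, 0], [0, 0, 17.3]], [[-0.134, -0.064, 0], [0, 0, 17.3]], [[-0.134, -0.064, 0], [0, 0, 17.3]]]' --jaw 1

```text
t: 0.52
tcp_pos: [0.2885, 0.4412, 0.2307]
tool_rot: [0.001, 0.306, 0.952, -0.001]
wrist_force: [-0.6, 0.1, -0.1]
grip_width: 1.0
finger_force: 0.0
```

Request:
carry_out --series '[[[-0.147, -0.021, 0], [0, 0, 17.3]], [[-0.147, -0.021, 0], [0, 0, 17.3]], [[-0.147, -0.021, 0], [0, 0, 17.3]], [[-0.147, -0.021, 0], [0, 0, 17.3]], [[-0.147, -0.021, 0], [0, 0, 17.3]]]'

```text
t: 0.93
tcp_pos: [0.3962, 0.3396, 0.231]
tool_rot: [0.001, 0.446, 0.895, -0.0]
wrist_force: [0.6, -0.3, -0.2]
grip_width: 1.0
finger_force: 0.0
```

Request:
carry_out --series '[[[-0.146, 0.024, 0], [0, 0, 17.3]], [[-0.146, 0.024, 0], [0, 0, 17.3]], [[-0.146, 0.024, 0], [0, 0, 17.3]], [[-0.146, 0.024, 0], [0, 0, 17.3]], [[-0.146, 0.024, 0], [0, 0, 17.3]]]'

```text
t: 1.35
tcp_pos: [0.5037, 0.2385, 0.2309]
tool_rot: [0.001, 0.575, 0.818, -0.0]
wrist_force: [-0.3, 0.5, -0.1]
grip_width: 1.001
finger_force: 0.0
```

```bash
python3 - <<'E'
from h import *
s=arm.read_state();f=arm.grab_frame("wrist");cv2.imwrite("pics/w1.png",f[...,::-1]);np.save("w1.npy",wristT(s));print(s['t'],s['tcp_pos'],s['wrist_force'])
E
```

```text
1.35 [0.5037 0.2385 0.2309] [-0.2885  0.5023 -0.0803]
```

Request:
carry_out --series '[[[-0.132, -0.007, 0], [0, 0, 14]], [[-0.132, -0.007, 0], [0, 0, 14]], [[-0.132, -0.007, 0], [0, 0, 14]], [[-0.132, -0.007, 0], [0, 0, 14]], [[-0.132, -0.007, 0], [0, 0, 14]]]'

```text
t: 1.82
tcp_pos: [0.5395, 0.1139, 0.2309]
tool_rot: [-0.001, 0.669, 0.743, -0.0]
wrist_force: [-0.0, -0.1, 0.3]
grip_width: 0.999
finger_force: 0.0
```

Request:
carry_out --series '[[[-0.13, 0.025, 0], [0, 0, 14]], [[-0.13, 0.025, 0], [0, 0, 14]], [[-0.13, 0.025, 0], [0, 0, 14]], [[-0.13, 0.025, 0], [0, 0, 14]], [[-0.13, 0.025, 0], [0, 0, 14]]]'

```text
t: 2.23
tcp_pos: [0.5786, -0.012, 0.231]
tool_rot: [-0.001, 0.755, 0.656, 0.0]
wrist_force: [0.3, 1.1, 0.8]
grip_width: 1.001
finger_force: 0.0
```

```bash
python3 - <<'E'
from h import *
s=arm.read_state();f=arm.grab_frame("wrist");cv2.imwrite("pics/w2.png",f[...,::-1]);np.save("w2.npy",wristT(s));print(s['t'],s['tcp_pos'],s['joint_vel'])
E
```

```text
2.2333 [ 0.5786 -0.012   0.231 ] [ 0.051  -0.0153  0.0278  0.0289  0.0129  0.0175]
```

View pics/w1.png

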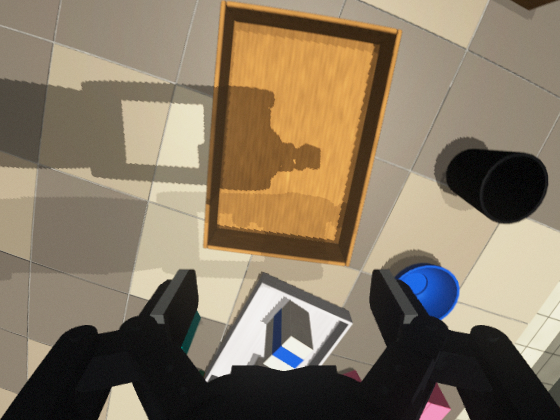

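View pics/w2.png

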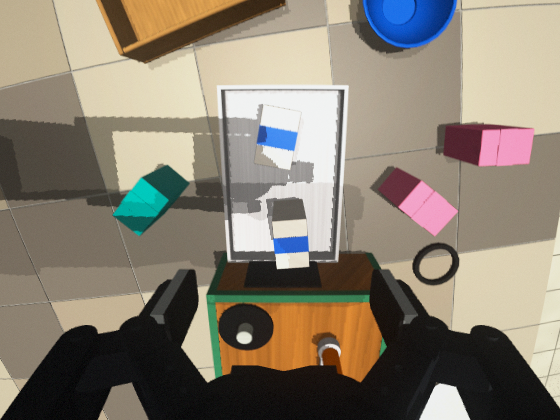

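w1 shows the empty tote, with rim corners at (224,2), (401,30), (349,265) and (205,246). In w2, carton B's top is centred at (279,135) and carton A's at (291,244); the roller is at (328,342).

```bash
python3 - <<'E'
from h import *
T1,T2=np.load("w1.npy"),np.load("w2.npy")
W=lambda p,T:ray("wrist",p,T)
print("B",*tri(S(633,93),P(108,213),W((279,135),T2)),atz(W((279,135),T2),.079))
print("A",*tri(S(500,244),P(274,212),W((291,244),T2)),atz(W((291,244),T2),.079))
ang=lambda p,q:np.degrees(np.arctan2(*(q-p)[1::-1]))
for n,c in(("B",[(254,158),(266,103),(303,110),(293,167)]),("A",[(277,268),(275,222),(306,220),(308,266)])):
    c=[atz(W(p,T2),.079) for p in c];print(n,*c,"long",ang(c[0],c[1])-90,ang(c[3],c[2])-90)
c=[atz(W(p,T1),.06) for p in((224,2),(401,30),(349,265),(205,246))];print("tote",*c,"mean",np.mean(c,0),ang(c[3],c[0])-90,ang(c[2],c[1])-90)
t=[((128,244),(401,30)),((219,229),(349,265)),((228,289),(205,246)),((140,306),(224,2))]
for a,b in t: print(*tri(ray("top",a),W(b,T1)))
print("floor",*[atz(W(p,T1),.005) for p in((234,22),(375,46),(338,237),(218,226))])
c=[atz(W(p,T2),.028) for p in((218,86),(348,86))];print("tray far rim",*c)
E
```

```text
B [0.5816 0.044  0.0765] 0.0031626939537725235 [0.5828 0.0463 0.079 ]
A [ 0.5794 -0.0691  0.0753] 0.0017779664995054459 [ 0.5793 -0.0672  0.079 ]
B [0.5557 0.0281 0.079 ] [0.575  0.0767 0.079 ] [0.608  0.0658 0.079 ] [0.5919 0.0141 0.079 ] long -21.70569892568622 -17.288129376062003
A [ 0.5604 -0.0937  0.079 ] [ 0.5661 -0.0402  0.079 ] [ 0.5982 -0.0424  0.079 ] [ 0.5942 -0.0959  0.079 ] long -6.14545555945881 -4.2074272273132465
tote [0.3933 0.3863 0.06  ] [0.5552 0.4211 0.06  ] [0.6069 0.179  0.06  ] [0.4429 0.1456 0.06  ] mean [0.4996 0.283  0.06  ] 11.660792396729008 12.066494274573714
[ 0.5712  0.4403 -0.0123] 0.0048918988364565685
[0.6082 0.1658 0.0361] 0.008918856663717827
[0.4374 0.1357 0.0408] 0.003526191465080579
[0.3894 0.3862 0.0289] 0.007847226086401753
floor [0.3951 0.3831 0.005 ] [0.5487 0.4138 0.005 ] [0.599  0.1883 0.005 ] [0.4458 0.1495 0.005 ]
tray far rim [0.5243 0.1026 0.028 ] [0.6618 0.0834 0.028 ]
```

```bash
python3 -c "
from h import *
legs((.582,.045,.12,71),(.582,.045,.036,71),(.582,.045,.17,71),(.49,.334,.17,102),(.49,.334,.039,102))"
```

```text
t 2.28 now [ 0.5781 -0.0104  0.2309 82.0957] zaxis [-0.0011  0.0019 -1.    ] q [-0.1686  0.2142  1.5331  0.0017  1.3956 -0.031 ]
[0.055, -0.004, 0.111] 11.1 rows 3
[0.0, 0.0, 0.084] -0.0 rows 3
[0.0, 0.0, -0.134] -0.0 rows 4
[0.122, -0.091, -0.0] -15.5 rows 4
[0.141, -0.055, -0.0] -15.5 rows 4
[0.0, -0.0, 0.131] -0.0 rows 4
```

Request:
carry_out --series '[[[0.055, -0.004, 0.111], [0, 0, 11]], [[0.055, -0.004, 0.111], [0, 0, 11]], [[0.055, -0.004, 0.111], [0, 0, 11]], [[0.055, -0.004, 0.111], [0, 0, 11]], [[0.055, -0.004, 0.111], [0, 0, 11]]]'

```text
t: 2.7
tcp_pos: [0.5786, 0.0466, 0.1175]
tool_rot: [-0.003, 0.812, 0.583, -0.003]
wrist_force: [0.4, 0.2, 0.5]
grip_width: 1.0
finger_force: 0.0
```

Request:
carry_out --series '[[[0, 0, 0.03], [0, 0, 0]], [[0, 0, 0.06], [0, 0, 0]], [[0, 0, 0.084], [0, 0, 0]], [[0, 0, 0.084], [0, 0, 0]], [[0, 0, 0.084], [0, 0, 0]]]'

```text
t: 3.12
tcp_pos: [0.5825, 0.0433, 0.0375]
tool_rot: [0.0, 0.814, 0.581, 0.0]
wrist_force: [-0.0, -0.4, 0.5]
grip_width: 0.998
finger_force: 0.0
```

Request:
carry_out --series '[[[0, 0, 0], [0, 0, 0]], [[0, 0, 0], [0, 0, 0]], [[0, 0, 0], [0, 0, 0]], [[0, 0, 0], [0, 0, 0]], [[0, 0, 0], [0, 0, 0]]]' --jaw 0 --newtons 30

```text
t: 3.53
tcp_pos: [0.5834, 0.0427, 0.0381]
tool_rot: [0.001, 0.814, 0.581, 0.001]
wrist_force: [-0.1, -0.1, 7.2]
grip_width: 0.417
finger_force: 31.1
```

Request:
carry_out --series '[[[0, 0, 0], [0, 0, 0]], [[0, 0, 0], [0, 0, 0]], [[0, 0, 0], [0, 0, 0]], [[0, 0, 0], [0, 0, 0]], [[0, 0, 0], [0, 0, 0]]]'

```text
t: 3.95
tcp_pos: [0.5834, 0.0427, 0.0381]
tool_rot: [0.001, 0.814, 0.581, 0.001]
wrist_force: [-0.5, 0.5, 5.6]
grip_width: 0.415
finger_force: 31.0
```

Request:
carry_out --series '[[[0, 0, -0.02], [0, 0, 0]], [[0, 0, -0.05], [0, 0, 0]], [[0, 0, -0.09], [0, 0, 0]], [[0, 0, -0.125], [0, 0, 0]], [[0, 0, -0.134], [0, 0, 0]]]'

```text
t: 4.37
tcp_pos: [0.5861, 0.0425, 0.1775]
tool_rot: [0.004, 0.814, 0.581, 0.005]
wrist_force: [0.9, -0.8, 1.1]
grip_width: 0.422
finger_force: 30.3
```

Request:
carry_out --series '[[[0.02, -0.015, 0], [0, 0, -3]], [[0.047, -0.036, 0], [0, 0, -7]], [[0.074, -0.056, 0], [0, 0, -11]], [[0.1, -0.075, 0], [0, 0, -14]], [[0.121, -0.091, 0], [0, 0, -15.5]]]'

```text
t: 4.78
tcp_pos: [0.5338, 0.1885, 0.1697]
tool_rot: [-0.001, 0.727, 0.687, -0.0]
wrist_force: [-0.4, 0.1, -0.9]
grip_width: 0.417
finger_force: 30.3
```

Request:
carry_out --series '[[[0.03, -0.012, 0], [0, 0, -3]], [[0.06, -0.024, 0], [0, 0, -7]], [[0.095, -0.037, 0], [0, 0, -11]], [[0.125, -0.049, 0], [0, 0, -14]], [[0.141, -0.055, 0], [0, 0, -15.5]]]'

```text
t: 5.2
tcp_pos: [0.4867, 0.3339, 0.1696]
tool_rot: [-0.001, 0.627, 0.779, -0.0]
wrist_force: [0.9, 0.4, -0.9]
grip_width: 0.418
finger_force: 30.3
```

```bash
python3 -c "
from h import *
legs((.49,.334,.04,102));s=arm.read_state();print(s['grip_width'],s['finger_force'],s['wrist_force'])"
```

```text
t 5.2 now [  0.4867   0.3339   0.1696 102.3426] zaxis [-0.0015  0.001  -1.    ] q [0.4539 0.2943 1.5653 0.0016 1.2829 0.238 ]
[-0.001, 0.003, 0.13] 0.3 rows 4
0.4179421024004896 30.26574432849884 [ 0.9062  0.3848 -0.8758]
```

Request:
carry_out --series '[[[0, 0.002, 0.03], [0, 0, 0]], [[0, 0.002, 0.07], [0, 0, 0]], [[0, 0.002, 0.105], [0, 0, 0]], [[0, 0.002, 0.122], [0, 0, 0]], [[0, 0.002, 0.125], [0, 0, 0]]]'

```text
t: 5.62
tcp_pos: [0.4865, 0.3292, 0.0398]
tool_rot: [-0.002, 0.629, 0.778, -0.005]
wrist_force: [-0.1, 0.2, -0.8]
grip_width: 0.421
finger_force: 30.3
```

Request:
carry_out --series '[[[0, 0, 0.001], [0, 0, 0]], [[0, 0, 0.003], [0, 0, 0]], [[0, 0, 0.005], [0, 0, 0]], [[0, 0, 0.005], [0, 0, 0]]]'

```text
t: 5.95
tcp_pos: [0.4919, 0.3317, 0.0418]
tool_rot: [0.001, 0.629, 0.777, 0.001]
wrist_force: [-0.5, 0.2, -0.4]
grip_width: 0.417
finger_force: 30.3
```

Request:
carry_out --series '[[[0, 0, 0.001], [0, 0, 0]], [[0, 0, 0.002], [0, 0, 0]], [[0, 0, 0.002], [0, 0, 0]], [[0, 0, 0.002], [0, 0, 0]]]'

```text
t: 6.28
tcp_pos: [0.4914, 0.3315, 0.0391]
tool_rot: [0.0, 0.629, 0.778, 0.001]
wrist_force: [0.6, -1.0, 1.6]
grip_width: 0.419
finger_force: 30.5
```

Request:
carry_out --series '[[[0, 0, 0.001], [0, 0, 0]], [[0, 0, 0.001], [0, 0, 0]], [[0, 0, 0.001], [0, 0, 0]]]'

```text
t: 6.53
tcp_pos: [0.4915, 0.3315, 0.0391]
tool_rot: [0.0, 0.629, 0.777, 0.001]
wrist_force: [-1.7, -1.3, 8.8]
grip_width: 0.416
finger_force: 31.3
```

Request:
carry_out --series '[[[0, 0, -0.001], [0, 0, 0]], [[0, 0, -0.001], [0, 0, 0]], [[0, 0, -0.001], [0, 0, 0]]]'

```text
t: 6.78
tcp_pos: [0.4911, 0.3314, 0.0391]
tool_rot: [0.0, 0.629, 0.777, 0.0]
wrist_force: [-0.7, -1.1, 5.7]
grip_width: 0.422
finger_force: 30.9
```

Request:
carry_out --series '[[[0, 0, 0], [0, 0, 0]], [[0, 0, 0], [0, 0, 0]], [[0, 0, 0], [0, 0, 0]], [[0, 0, 0], [0, 0, 0]], [[0, 0, 0], [0, 0, 0]]]' --jaw 1

```text
t: 7.2
tcp_pos: [0.4904, 0.3311, 0.0379]
tool_rot: [-0.0, 0.629, 0.778, -0.0]
wrist_force: [0.4, -0.0, -0.0]
grip_width: 1.001
finger_force: 0.0
```

Request:
carry_out --series '[[[0, 0, -0.02], [0, 0, 0]], [[0, 0, -0.05], [0, 0, 0]], [[0, 0, -0.09], [0, 0, 0]], [[0, 0, -0.12], [0, 0, 0]], [[0, 0, -0.12], [0, 0, 0]]]'

```text
t: 7.62
tcp_pos: [0.4956, 0.3337, 0.1666]
tool_rot: [0.003, 0.629, 0.778, 0.007]
wrist_force: [0.5, 0.7, 1.5]
grip_width: 1.004
finger_force: 0.0
```

```bash
python3 -c "
from h import *
legs((.5795,-.068,.16,85),(.5795,-.068,.04,85))"
```

```text
t 7.62 now [  0.4956   0.3337   0.1666 102.0714] zaxis [ 0.0136  0.0066 -0.9999] q [0.4478 0.3021 1.562  0.     1.2624 0.2371]
[-0.137, -0.001, 0.002] 5.7 rows 4
[-0.136, 0.013, 0.002] 5.7 rows 4
[-0.134, 0.026, 0.002] 5.7 rows 4
[0.0, 0.0, 0.12] -0.0 rows 3
```

Request:
carry_out --series '[[[-0.137, 0.003, 0], [0, 0, 5.7]], [[-0.137, 0.003, 0], [0, 0, 5.7]], [[-0.137, 0.003, 0], [0, 0, 5.7]], [[-0.137, 0.003, 0], [0, 0, 5.7]], [[-0.137, 0.003, 0], [0, 0, 5.7]]]'

```text
t: 8.03
tcp_pos: [0.5228, 0.1948, 0.1578]
tool_rot: [0.0, 0.669, 0.744, -0.0]
wrist_force: [0.0, 0.7, 0.3]
grip_width: 1.0
finger_force: 0.0
```

Request:
carry_out --series '[[[-0.136, 0.014, 0], [0, 0, 5.7]], [[-0.136, 0.014, 0], [0, 0, 5.7]], [[-0.136, 0.014, 0], [0, 0, 5.7]], [[-0.136, 0.014, 0], [0, 0, 5.7]], [[-0.136, 0.014, 0], [0, 0, 5.7]]]'

```text
t: 8.45
tcp_pos: [0.552, 0.0624, 0.158]
tool_rot: [0.0, 0.704, 0.71, 0.0]
wrist_force: [0.0, 0.8, -0.9]
grip_width: 1.002
finger_force: 0.0
```

Request:
carry_out --series '[[[-0.132, 0.026, 0], [0, 0, 5.7]], [[-0.132, 0.026, 0], [0, 0, 5.7]], [[-0.132, 0.026, 0], [0, 0, 5.7]], [[-0.132, 0.026, 0], [0, 0, 5.7]], [[-0.132, 0.026, 0], [0, 0, 5.7]]]'

```text
t: 8.87
tcp_pos: [0.5795, -0.0683, 0.1581]
tool_rot: [-0.0, 0.738, 0.674, 0.0]
wrist_force: [-1.2, 0.2, 0.4]
grip_width: 0.999
finger_force: 0.0
```

```bash
python3 -c "
from h import *
legs((.5795,-.068,.038,85))
s=arm.read_state();f=arm.grab_frame('wrist');f2=arm.grab_frame('scene');cv2.imwrite('pics/w3.png',np.hstack([cv2.resize(f,(400,300)),cv2.resize(f2[40:280,100:420],(400,300))])[...,::-1])"
```

```text
t 8.87 now [ 0.5795 -0.0683  0.1581 84.8123] zaxis [ 0.0003  0.0005 -1.    ] q [-0.2658  0.2926  1.5934  0.0006  1.2555 -0.1755]
[0.0, -0.0, 0.12] -0.2 rows 3
```

View pics/w3.png

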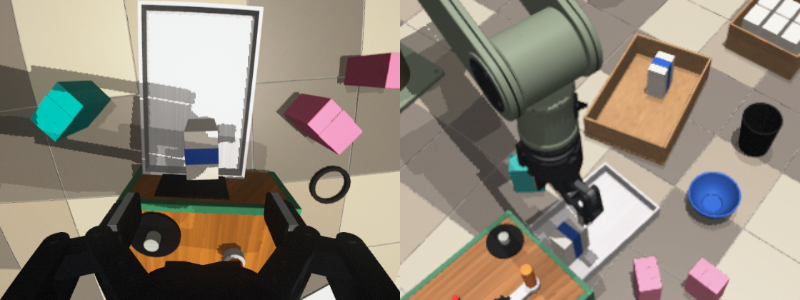

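Carton B stands upright in the tote (right half, about (660,75)), and carton A sits centred between the fingers (left half, (202,150)). Now I descend.

Request:
carry_out --series '[[[0, 0, 0.03], [0, 0, 0]], [[0, 0, 0.06], [0, 0, 0]], [[0, 0, 0.09], [0, 0, 0]], [[0, 0, 0.12], [0, 0, 0]], [[0, 0, 0.12], [0, 0, 0]]]'

```text
t: 9.38
tcp_pos: [0.5724, -0.0628, 0.0315]
tool_rot: [-0.006, 0.736, 0.676, -0.004]
wrist_force: [-1.8, 0.7, -1.4]
grip_width: 1.002
finger_force: 0.0
```

Request:
carry_out --series '[[[0, 0, 0], [0, 0, 0]], [[0, 0, 0], [0, 0, 0]], [[0, 0, 0], [0, 0, 0]], [[0, 0, 0], [0, 0, 0]], [[0, 0, 0], [0, 0, 0]]]' --jaw 0 --newtons 30

```text
t: 9.8
tcp_pos: [0.5808, -0.0676, 0.041]
tool_rot: [0.002, 0.737, 0.675, 0.001]
wrist_force: [0.3, 1.9, 6.6]
grip_width: 0.417
finger_force: 30.9
```

Request:
carry_out --series '[[[0, 0, 0], [0, 0, 0]], [[0, 0, 0], [0, 0, 0]], [[0, 0, 0], [0, 0, 0]]]'

```text
t: 10.05
tcp_pos: [0.5809, -0.0677, 0.041]
tool_rot: [0.002, 0.738, 0.675, 0.002]
wrist_force: [-0.8, 1.5, 6.9]
grip_width: 0.422
finger_force: 31.0
```

```bash
python3 -c "
from h import *
legs((.5795,-.068,.17,85),(.5125,.226,.17,102),(.5125,.226,.044,102))"
```

```text
t 10.05 now [ 0.5809 -0.0677  0.041  84.9435] zaxis [ 0.0046 -0.0005 -1.    ] q [-0.2643  0.4449  1.6629  0.0009  1.0292 -0.1765]
[-0.0, -0.001, -0.129] -0.1 rows 4
[0.144, -0.046, -0.0] -8.5 rows 4
[0.149, -0.024, -0.0] -8.5 rows 4
[-0.0, -0.0, 0.126] -0.0 rows 4
```

Request:
carry_out --series '[[[0, 0, -0.02], [0, 0, 0]], [[0, 0, -0.05], [0, 0, 0]], [[0, 0, -0.09], [0, 0, 0]], [[0, 0, -0.125], [0, 0, 0]], [[0, 0, -0.132], [0, 0, 0]]]'

```text
t: 10.47
tcp_pos: [0.5834, -0.0688, 0.1787]
tool_rot: [0.006, 0.738, 0.675, 0.004]
wrist_force: [2.2, -0.3, 0.2]
grip_width: 0.419
finger_force: 30.3
```

Request:
carry_out --series '[[[0.03, -0.01, 0], [0, 0, -2]], [[0.06, -0.02, 0], [0, 0, -4]], [[0.095, -0.03, 0], [0, 0, -6]], [[0.125, -0.04, 0], [0, 0, -8]], [[0.144, -0.046, 0], [0, 0, -8.5]]]'

```text
t: 10.88
tcp_pos: [0.5442, 0.0826, 0.1701]
tool_rot: [-0.001, 0.685, 0.729, 0.0]
wrist_force: [0.5, 0.7, -0.7]
grip_width: 0.417
finger_force: 30.2
```

Request:
carry_out --series '[[[0.03, -0.005, 0], [0, 0, -2]], [[0.065, -0.01, 0], [0, 0, -4]], [[0.1, -0.016, 0], [0, 0, -6]], [[0.135, -0.022, 0], [0, 0, -8]], [[0.149, -0.024, 0], [0, 0, -8.5]]]'

```text
t: 11.3
tcp_pos: [0.5109, 0.231, 0.1702]
tool_rot: [-0.001, 0.628, 0.778, 0.001]
wrist_force: [-0.2, -0.1, -0.8]
grip_width: 0.421
finger_force: 30.2
```

```bash
python3 -c "
from h import *
legs((.5125,.226,.046,102));s=arm.read_state();print(s['grip_width'],s['finger_force'],s['wrist_force'])"
```

```text
t 11.3 now [  0.5109   0.231    0.1702 102.1954] zaxis [-0.0007  0.002  -1.    ] q [0.2691 0.2337 1.6406 0.0022 1.2675 0.0556]
[-0.005, 0.0, 0.124] 0.2 rows 3
0.42061507856552016 30.203980207443237 [-0.1765 -0.1039 -0.7822]
```

Request:
carry_out --series '[[[-0.003, 0, 0.03], [0, 0, 0]], [[-0.003, 0, 0.07], [0, 0, 0]], [[-0.003, 0, 0.105], [0, 0, 0]], [[-0.003, 0, 0.119], [0, 0, 0]], [[-0.003, 0, 0.122], [0, 0, 0]]]'

```text
t: 11.72
tcp_pos: [0.5092, 0.2232, 0.0437]
tool_rot: [-0.003, 0.63, 0.777, -0.004]
wrist_force: [-0.9, 0.4, -0.8]
grip_width: 0.42
finger_force: 30.3
```

Request:
carry_out --series '[[[0, 0, 0.001], [0, 0, 0]], [[0, 0, 0.003], [0, 0, 0]], [[0, 0, 0.005], [0, 0, 0]], [[0, 0, 0.005], [0, 0, 0]]]'

```text
t: 12.05
tcp_pos: [0.5147, 0.2247, 0.0448]
tool_rot: [0.001, 0.63, 0.777, 0.001]
wrist_force: [0.3, -0.3, -0.6]
grip_width: 0.42
finger_force: 30.3
```

Request:
carry_out --series '[[[0, 0, 0.001], [0, 0, 0]], [[0, 0, 0.001], [0, 0, 0]], [[0, 0, 0.001], [0, 0, 0]]]'

```text
t: 12.3
tcp_pos: [0.5137, 0.2245, 0.0429]
tool_rot: [0.0, 0.63, 0.777, 0.0]
wrist_force: [-0.4, -0.2, -1.1]
grip_width: 0.415
finger_force: 30.3
```

Request:
carry_out --series '[[[0, 0, 0.001], [0, 0, 0]], [[0, 0, 0.001], [0, 0, 0]], [[0, 0, 0.001], [0, 0, 0]], [[0, 0, 0.001], [0, 0, 0]]]'

```text
t: 12.63
tcp_pos: [0.5138, 0.2246, 0.0419]
tool_rot: [0.0, 0.63, 0.777, 0.0]
wrist_force: [-1.2, 0.3, 4.4]
grip_width: 0.415
finger_force: 30.8
```

Request:
carry_out --series '[[[0, 0, 0.0005], [0, 0, 0]], [[0, 0, 0.0005], [0, 0, 0]], [[0, 0, 0.0005], [0, 0, 0]]]'

```text
t: 12.88
tcp_pos: [0.5138, 0.2246, 0.042]
tool_rot: [0.0, 0.63, 0.777, 0.0]
wrist_force: [-2.2, -0.8, 7.9]
grip_width: 0.416
finger_force: 31.3
```

Request:
carry_out --series '[[[0, 0, -0.001], [0, 0, 0]], [[0, 0, -0.001], [0, 0, 0]], [[0, 0, -0.001], [0, 0, 0]]]'

```text
t: 13.13
tcp_pos: [0.5134, 0.2245, 0.042]
tool_rot: [0.0, 0.63, 0.777, 0.0]
wrist_force: [-0.2, -0.8, 4.6]
grip_width: 0.419
finger_force: 30.8
```

Request:
carry_out --series '[[[0, 0, 0], [0, 0, 0]], [[0, 0, 0], [0, 0, 0]], [[0, 0, 0], [0, 0, 0]], [[0, 0, 0], [0, 0, 0]], [[0, 0, 0], [0, 0, 0]]]' --jaw 1

```text
t: 13.55
tcp_pos: [0.5131, 0.2243, 0.0415]
tool_rot: [-0.0, 0.63, 0.777, -0.0]
wrist_force: [0.2, 0.0, -0.1]
grip_width: 1.002
finger_force: 0.0
```

Request:
carry_out --series '[[[0, 0, -0.02], [0, 0, 0]], [[0, 0, -0.06], [0, 0, 0]], [[0, 0, -0.1], [0, 0, 0]], [[0, 0, -0.14], [0, 0, 0]], [[0, 0, -0.18], [0, 0, 0]]]'

```text
t: 13.97
tcp_pos: [0.5128, 0.2243, 0.2234]
tool_rot: [-0.0, 0.63, 0.777, -0.0]
wrist_force: [1.5, 0.1, 0.2]
grip_width: 0.999
finger_force: 0.0
```

Request:
carry_out --series '[[[0, 0, 0], [0, 0, 0]], [[0, 0, 0], [0, 0, 0]], [[0, 0, 0], [0, 0, 0]]]'

```text
t: 14.22
tcp_pos: [0.5129, 0.2243, 0.2215]
tool_rot: [-0.0, 0.63, 0.777, -0.0]
wrist_force: [-0.6, 0.2, -0.6]
grip_width: 0.997
finger_force: 0.0
```

```bash
python3 -c "
from h import *
legs((.604,-.1815,.22,82))"
```

```text
t 14.22 now [  0.5129   0.2243   0.2215 101.964 ] zaxis [-0.0003 -0.0001 -1.    ] q [ 0.2577  0.1829  1.5902 -0.      1.3687  0.0489]
[-0.139, 0.002, 0.001] 6.7 rows 4
[-0.137, 0.018, 0.001] 6.7 rows 4
[-0.135, 0.034, 0.001] 6.7 rows 4
```

Request:
carry_out --series '[[[-0.139, 0.002, 0], [0, 0, 6.7]], [[-0.139, 0.002, 0], [0, 0, 6.7]], [[-0.139, 0.002, 0], [0, 0, 6.7]], [[-0.139, 0.002, 0], [0, 0, 6.7]], [[-0.139, 0.002, 0], [0, 0, 6.7]]]'

```text
t: 14.63
tcp_pos: [0.5432, 0.0853, 0.2189]
tool_rot: [-0.001, 0.676, 0.737, -0.002]
wrist_force: [1.3, 0.7, -0.2]
grip_width: 0.998
finger_force: 0.0
```

Request:
carry_out --series '[[[-0.137, 0.018, 0], [0, 0, 6.7]], [[-0.137, 0.018, 0], [0, 0, 6.7]], [[-0.137, 0.018, 0], [0, 0, 6.7]], [[-0.137, 0.018, 0], [0, 0, 6.7]], [[-0.137, 0.018, 0], [0, 0, 6.7]]]'

```text
t: 15.05
tcp_pos: [0.5741, -0.0481, 0.2196]
tool_rot: [-0.001, 0.717, 0.697, -0.001]
wrist_force: [-0.3, -0.1, -0.7]
grip_width: 1.002
finger_force: 0.0
```

Request:
carry_out --series '[[[-0.135, 0.034, 0], [0, 0, 6.7]], [[-0.135, 0.034, 0], [0, 0, 6.7]], [[-0.135, 0.034, 0], [0, 0, 6.7]], [[-0.135, 0.034, 0], [0, 0, 6.7]], [[-0.135, 0.034, 0], [0, 0, 6.7]]]'

```text
t: 15.47
tcp_pos: [0.6051, -0.1831, 0.2201]
tool_rot: [-0.001, 0.756, 0.654, -0.0]
wrist_force: [-0.1, 0.2, -0.3]
grip_width: 0.995
finger_force: 0.0
```

```bash
python3 -c "
from h import *
legs((.604,-.1815,.129,82))
s=arm.read_state();np.save('w4.npy',wristT(s));f=arm.grab_frame('wrist');f2=arm.grab_frame('scene');cv2.imwrite('pics/w4.png',np.hstack([f[60:360,80:480],cv2.resize(f2[40:280,100:420],(400,300))])[...,::-1])"
```

```text
t 15.47 now [ 0.6051 -0.1831  0.2201 81.7077] zaxis [-0.0019  0.001  -1.    ] q [-0.4307  0.3362  1.4023  0.0001  1.4053 -0.286 ]
[0.001, -0.001, 0.091] -0.3 rows 3
```

View pics/w4.png

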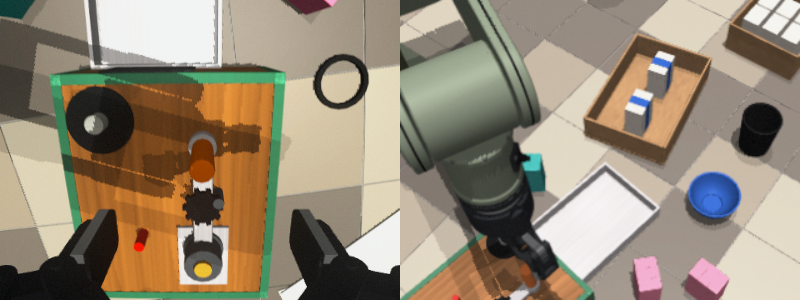

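Both cartons stand upright in the tote. The roller top is at full-frame wrist pixel (282,228), the knob at (284,330) and the red stop top at (219,307).

```bash
python3 -c "
from h import *
T=np.load('w4.npy');W=lambda p:ray('wrist',p,T)
print(tri(S(365,360),P(465,144),W((282,228))),atz(W((282,228)),.171))
print(tri(S(185,557),P(628,173),W((284,330))))
print(tri(S(138,455),P(592,266),W((219,307))))
"
```

```text
(array([ 0.605 , -0.1804,  0.1704]), np.float64(0.00295396969172676)) [ 0.605  -0.1781  0.171 ]
(array([ 0.59  , -0.2906,  0.1386]), np.float64(0.0016834666572568603))
(array([ 0.5326, -0.2676,  0.1241]), np.float64(0.0014039813090305502))
```

Request:
carry_out --series '[[[0.003, 0, 0.02], [0, 0, 0]], [[0.003, 0, 0.045], [0, 0, 0]], [[0.003, 0, 0.07], [0, 0, 0]], [[0.003, 0, 0.087], [0, 0, 0]], [[0.003, 0, 0.09], [0, 0, 0]]]' --jaw 0.7

```text
t: 15.98
tcp_pos: [0.6022, -0.1741, 0.1269]
tool_rot: [-0.005, 0.755, 0.656, -0.002]
wrist_force: [-1.0, 0.1, -1.4]
grip_width: 0.701
finger_force: 0.0
```

Request:
carry_out --series '[[[0, 0, 0], [0, 0, 0]], [[0, 0, 0], [0, 0, 0]], [[0, 0, 0], [0, 0, 0]], [[0, 0, 0], [0, 0, 0]], [[0, 0, 0], [0, 0, 0]]]' --jaw 0 --newtons 50

```text
t: 16.4
tcp_pos: [0.6051, -0.1783, 0.1341]
tool_rot: [-0.0, 0.755, 0.655, -0.0]
wrist_force: [-5.9, 2.3, 5.7]
grip_width: 0.197
finger_force: 48.6
```

Request:
carry_out --series '[[[0, 0, 0], [0, 0, 0]], [[0, 0, 0], [0, 0, 0]], [[0, 0, 0], [0, 0, 0]]]'

```text
t: 16.65
tcp_pos: [0.6051, -0.1783, 0.1341]
tool_rot: [-0.0, 0.755, 0.655, -0.0]
wrist_force: [-4.6, 2.3, 5.3]
grip_width: 0.201
finger_force: 48.6
```

```bash
python3 -c "
from h import *
s=arm.read_state();print(s['grip_width'],s['finger_force'],s['wrist_force'],s['tcp_pos'])
r=np.array(s['tcp_pos'][:2]);p=np.array([.590,-.2906]);v=r-p;L=np.hypot(*v);a=np.degrees(np.arctan2(v[1],v[0]));print(L,a)
legs(*[(p[0]+.11*np.cos(np.radians(a+k)),p[1]+.11*np.sin(np.radians(a+k)),s['tcp_pos'][2],82+k) for k in (0,10,20,30,40,50,60,63)])"
```

```text
0.2005489858992046 48.633692264556885 [-4.5578  2.2676  5.2593] [ 0.6051 -0.1783  0.1341]
0.11327745385490766 82.35669601733515
t 16.65 now [ 0.6051 -0.1783  0.1341 81.8654] zaxis [-0.0009  0.0005 -1.    ] q [-0.4238  0.4121  1.4855  0.0001  1.245  -0.2818]
[-0.003, 0.0, -0.0] -0.1 rows 1
[-0.002, -0.019, -0.0] -10.0 rows 2
[-0.002, -0.019, -0.0] -10.0 rows 2
[-0.002, -0.019, -0.0] -10.0 rows 2
[-0.002, -0.019, -0.0] -10.0 rows 2
[-0.002, -0.019, -0.0] -10.0 rows 2
[-0.002, -0.019, -0.0] -10.0 rows 2
[-0.0, -0.006, -0.0] -3.0 rows 1
```

Request:
carry_out --series '[[[0, -0.0096, -0.001], [0, 0, -5]], [[-0.002, -0.019, -0.002], [0, 0, -10]], [[-0.004, -0.0285, -0.003], [0, 0, -15]], [[-0.007, -0.0376, -0.003], [0, 0, -20]], [[-0.007, -0.0376, -0.003], [0, 0, -20]]]'

```text
t: 17.07
tcp_pos: [0.5665, -0.1795, 0.1345]
tool_rot: [-0.0, 0.63, 0.777, 0.001]
wrist_force: [2.7, 2.7, -9.3]
grip_width: 0.197
finger_force: 49.2
```

Request:
carry_out --series '[[[0, -0.0096, 0], [0, 0, -5]], [[-0.002, -0.019, 0], [0, 0, -10]], [[-0.004, -0.0285, 0], [0, 0, -15]], [[-0.007, -0.0376, 0], [0, 0, -20]], [[-0.007, -0.0376, 0], [0, 0, -20]]]'

```text
t: 17.48
tcp_pos: [0.5311, -0.1932, 0.1345]
tool_rot: [-0.002, 0.486, 0.874, 0.002]
wrist_force: [1.1, 7.2, -5.4]
grip_width: 0.197
finger_force: 49.6
```

```bash
python3 -c "
from h import *
s=arm.read_state();print(s['grip_width'],s['finger_force'],s['wrist_force'])
p=np.array([.590,-.2906]);v=s['tcp_pos'][:2]-p;print(np.hypot(*v),np.degrees(np.arctan2(v[1],v[0])))
legs()"
```

```text
0.19710920949598543 49.58661675453186 [ 1.0785  7.1664 -5.4403]
0.11384083846988896 121.1664821186924
t 17.48 now [  0.5311  -0.1932   0.1345 121.7841] zaxis [-0.0012  0.0042 -1.    ] q [-0.5038  0.2849  1.657   0.0033  1.2027 -1.0597]
```

Request:
carry_out --series '[[[0, -0.0096, 0.001], [0, 0, -5]], [[-0.002, -0.019, 0.001], [0, 0, -10]], [[-0.004, -0.0285, 0.001], [0, 0, -15]], [[-0.007, -0.0376, 0.001], [0, 0, -20]], [[-0.007, -0.0376, 0.001], [0, 0, -20]]]'

```text
t: 17.9
tcp_pos: [0.502, -0.2182, 0.1342]
tool_rot: [-0.003, 0.328, 0.945, 0.002]
wrist_force: [-3.7, 12.2, 2.0]
grip_width: 0.2
finger_force: 50.4
```

Request:
carry_out --series '[[[0, -0.002, 0], [0, 0, -1]], [[0, -0.004, 0], [0, 0, -2]], [[0, -0.006, 0], [0, 0, -3]], [[0, -0.006, 0], [0, 0, -3]], [[0, -0.006, 0], [0, 0, -3]]]'

```text
t: 18.32
tcp_pos: [0.499, -0.222, 0.1342]
tool_rot: [-0.003, 0.304, 0.953, 0.003]
wrist_force: [-4.2, 9.9, 3.3]
grip_width: 0.199
finger_force: 50.4
```

```bash
python3 -c "
from h import *
s=arm.read_state();print(s['grip_width'],s['finger_force'],s['wrist_force'])
p=np.array([.590,-.2906]);v=s['tcp_pos'][:2]-p;print(np.hypot(*v),np.degrees(np.arctan2(v[1],v[0])))
legs()"
```

```text
0.19934144777980817 50.430099964141846 [-4.1764  9.9014  3.3415]
0.11393180762307321 142.99605545643013
t 18.32 now [  0.499   -0.222    0.1342 144.6583] zaxis [-0.0037  0.0068 -1.    ] q [-0.5792  0.2502  1.7021  0.0039  1.1962 -1.5346]
```

Request:
carry_out --series '[[[0.001, -0.001, 0], [0, 0, -0.5]], [[0.002, -0.002, 0], [0, 0, -1]], [[0.002, -0.003, 0], [0, 0, -1]], [[0.002, -0.003, 0], [0, 0, -1]], [[0.002, -0.003, 0], [0, 0, -1]]]'

```text
t: 18.73
tcp_pos: [0.497, -0.2245, 0.1343]
tool_rot: [-0.001, 0.295, 0.955, 0.002]
wrist_force: [-0.3, 8.0, -1.0]
grip_width: 0.197
finger_force: 50.2
```

Request:
carry_out --series '[[[0, -0.001, 0], [0, 0, 0]], [[0, -0.002, 0], [0, 0, 0]], [[0, -0.002, 0], [0, 0, 0]], [[0, -0.002, 0], [0, 0, 0]]]'

```text
t: 19.07
tcp_pos: [0.4963, -0.2255, 0.1343]
tool_rot: [-0.001, 0.295, 0.955, 0.003]
wrist_force: [0.3, 9.0, -1.3]
grip_width: 0.198
finger_force: 50.1
```

Request:
carry_out --series '[[[0, -0.001, 0], [0, 0, 0]], [[0, -0.001, 0], [0, 0, 0]], [[0, -0.001, 0], [0, 0, 0]], [[0, -0.001, 0], [0, 0, 0]]]'

```text
t: 19.4
tcp_pos: [0.4962, -0.2257, 0.1343]
tool_rot: [-0.0, 0.295, 0.955, 0.003]
wrist_force: [1.8, 9.5, -2.1]
grip_width: 0.198
finger_force: 50.2
```

```bash
python3 -c "
from h import *
s=arm.read_state();print(s['grip_width'],s['finger_force'],s['wrist_force'])
p=np.array([.590,-.2906]);v=s['tcp_pos'][:2]-p;print(np.hypot(*v),np.degrees(np.arctan2(v[1],v[0])))
legs()"
```

```text
0.19811213319752716 50.15137016773224 [ 1.7777  9.456  -2.0981]
0.11408495434994113 145.32041292815805
t 19.4 now [  0.4962  -0.2257   0.1343 145.6551] zaxis [ 0.0013  0.0065 -1.    ] q [-0.5893  0.2451  1.7084  0.0066  1.1907 -1.5631]
```

Request:
carry_out --series '[[[0, -0.001, 0], [0, 0, 0]], [[0, -0.0015, 0], [0, 0, 0]], [[0, -0.0015, 0], [0, 0, 0]], [[0, -0.0015, 0], [0, 0, 0]], [[0, -0.0015, 0], [0, 0, 0]]]'

```text
t: 19.82
tcp_pos: [0.496, -0.2259, 0.1343]
tool_rot: [0.0, 0.295, 0.955, 0.004]
wrist_force: [3.5, 13.6, -1.1]
grip_width: 0.195
finger_force: 50.2
```

```bash
python3 -c "
from h import *
s=arm.read_state();print(s['grip_width'],s['finger_force'],s['wrist_force'],s['tcp_pos'],s['joint_vel'])
f=arm.grab_frame('wrist');f2=arm.grab_frame('scene');cv2.imwrite('pics/w5.png',np.hstack([f[120:420,80:480],cv2.resize(f2[40:340,80:480],(400,300))])[...,::-1])"
```

```text
0.19491642412803306 50.231725573539734 [ 3.5239 13.6003 -1.1138] [ 0.496  -0.2259  0.1343] [-0.0003 -0.0018 -0.0004  0.0007  0.0002  0.0002]
```

View pics/w5.png

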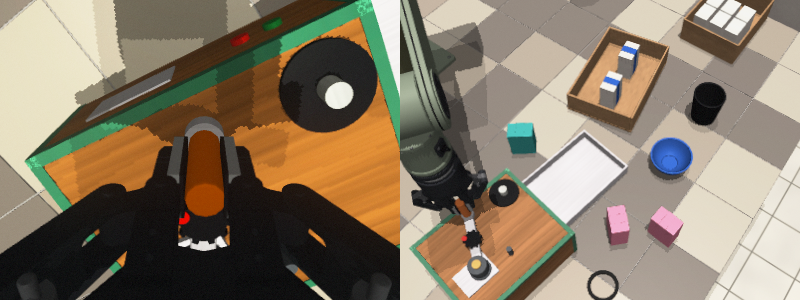

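The fingers hold the roller (left (205,160)), the arm lies against the red pin (right (465,238)), and the stop is taking load. Both cartons stand in the tote and the bystanders haven't moved.

```bash
python3 -c "
from workcell import arm
print(arm.job_done())"
```

```text
the job is handed in; nothing more can be done
None
```

Job handed in at about 20 s on the robot's clock: both cartons stand upright and released in the empty tote, the gripper is still holding the tension arm on its red stop, and the bowl, cup and ring were not touched.

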